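Unclamp a porcelain switch handle from its quarter-turn stud

TASK

Strip the clamping stud from the top down: turn the wing nut until its wings line up with the bar-shaped head of the stud, lift it off and stand it, wings up, in the wide bay of the hardware tray; only then take off the spacer ring and lay it flat in the narrow bay; last, lift the porcelain handle off the stud and set it down gently, hole upright, centred on the dark kiln tile with its arms along the tile's length. Let go of each piece when it is in place, and do not disturb the other two handles, the round housing or the jar.

Things in the scene. Friction and masses are not known exactly. Their poses are not given: they have to be found in the camera images.
- jig: Fixed jig, any yaw. Origin: centre of the underside of its dark round steel plate (dia 130, 10 mm thick), on the table; z up. Two upright pins (dia 8 mm, tops 62 mm above the table) at x = +38, y = +-17 mm straddle one arm of the clamped handle so it cannot turn. Stack at the start, heights above the table: handle 30-62, spacer 62-76, wing nut 76-108 mm.
- stud_head (a point): Top centre of the stud, on the jig's axis, 95 mm above the table; axes as the jig. Head: bar 22 mm long (x), 7.5 wide (y), 6 high. Below it, heights above the table: neck dia 9 mm (79-89), pillar dia 22 mm (30-79), seat dia 40 mm (10-30).
- wing_nut: Loose steel wing nut, 0.06-0.13 kg. Origin: centre of underside, z up, x through both wings. Foot dia 48 x 5 mm, bore 24 mm; over it a bridge (5-11 mm) with a slot 26 mm long (x) x 12.5 mm. Two upright wings 9 mm thick (x), 16 wide, tops 32 mm above the underside, flat outer faces at x = +-25 mm: grip these.
- nut_slot (a point): Centre of the nut's slot, 11 mm above its underside, axes as the nut; slot along x, in line with the wings. At the start it is 50 to 90 degrees across the stud's head, either way, 2 mm below it. The nut turns freely both ways, no stop, and lifts only with wings in line with the head within about 5 degrees; clear after 20 mm of lift.
- spacer: Loose aluminium spacer ring, outer diameter 40 mm, bore 25 mm, 14 mm high, 0.05 kg. Origin: centre of its underside. Starts on the handle's hub, round the pillar; it clears the head of the stud after 33 mm of lift.
- handle: Loose grey porcelain handle on the stud, 0.10-0.20 kg. Origin: centre of the hub's underside; z up along its 25 mm bore, x along the arms. Hub 44 mm wide (at 5-27 mm height), 32 mm high, foot dia 36; two round arms 16-21 mm thick, axis 16 mm above the underside, ends at x = +-53 mm. Grip the hub along y; clears the stud after 65 mm of lift.
- tray: Fixed grey hardware tray, 225 x 125 mm (x, y), walls 5 mm thick and 24 mm high above the table. Origin: centre of the underside; z up. A cross wall at x = +20 mm parts a wide bay (-x side, 125 mm inside) from a narrow bay (+x side, 85 mm inside); both are 115 mm inside along y. Floor top at 4 mm.
- wide_bay (a point): Centre of the wide bay's floor, axes as the tray.
- narrow_bay (a point): Centre of the narrow bay's floor, axes as the tray.
- kiln_tile: Fixed dark grey kiln tile, 124 x 66 x 6 mm (x, y, z), lying on the 15 mm thick plywood ware board in one of the three places of a row at 80 mm pitch; the row runs along the tile's y. Origin: centre of its underside (15 mm above the table); the top is 21 mm above the table. x along its length, parallel to the arms of the row's handles.
- row_handle_a: Bystander: loose handle like the clamped one, standing on the ware board (underside 15 mm above the table). Origin: centre of the hub's underside, x along the arms.
- row_handle_b: Bystander: another such handle on the ware board.
- housing: Bystander: loose round porcelain switch housing, diameter 72 mm, 50 mm high, standing on the table beyond the jig. Origin: centre of the underside.
- glaze_jar: Bystander: loose jar, diameter 54 mm, 65 mm high, between the robot and the jig. Origin: centre of the underside.

How it is judged:
On the way, in this order (a step that is already met when the one before it is completed fails the run):
1. the wing nut stands wings up in the wide bay, let go, while spacer and handle are still on the stud (x of wing_nut in the frame of wide_bay between -0.05 and 0.05 m and y of wing_nut in the frame of wide_bay between -0.05 and 0.05 m and z of wing_nut in the frame of wide_bay between -0.005 and 0.008 m and angle between wing_nut's own z axis and vertical below 0.25 rad and contact force between the fingers and wing_nut below 0.1 N and linear speed of wing_nut below 0.02 m/s and horizontal distance between each of spacer, handle and jig below 0.006 m and z of spacer in the frame of jig between 0.056 and 0.068 m and z of handle in the frame of jig between 0.025 and 0.036 m), for 0.2 s.
2. the spacer lies flat in the narrow bay, let go, while the handle is still on the stud (x of spacer in the frame of narrow_bay between -0.035 and 0.035 m and y of spacer in the frame of narrow_bay between -0.05 and 0.05 m and z of spacer in the frame of narrow_bay between -0.005 and 0.021 m and angle between the z axis of spacer and the z axis of tray, either way round below 0.25 rad and contact force between the fingers and spacer below 0.1 N and linear speed of each of spacer, wing_nut below 0.02 m/s and x of wing_nut in the frame of wide_bay between -0.05 and 0.05 m and y of wing_nut in the frame of wide_bay between -0.05 and 0.05 m and z of wing_nut in the frame of wide_bay between -0.005 and 0.008 m and angle between wing_nut's own z axis and vertical below 0.25 rad and contact force between the fingers and wing_nut below 0.1 N and horizontal distance between handle and jig below 0.006 m and z of handle in the frame of jig between 0.025 and 0.036 m), for 0.2 s.
At the end, for the whole second after the job is handed in: Handle upright on the tile, hub within 14 mm of its centre, arms within 0.2 rad of its length; nut wings up (0.25 rad) on the wide bay's floor within 50 mm of its centre in x and y; spacer flat in the narrow bay within 35 mm in x, 50 mm in y; all released, still (horizontal distance between handle and kiln_tile below 0.014 m and z of handle in the frame of kiln_tile between 0.002 and 0.01 m and angle between handle's own z axis and vertical below 0.12 rad and angle between the x axis of handle and the x axis of kiln_tile, either way round below 0.2 rad and contact force between the fingers and handle below 0.1 N and linear speed of each of handle, wing_nut, spacer below 0.02 m/s and x of wing_nut in the frame of wide_bay between -0.05 and 0.05 m and y of wing_nut in the frame of wide_bay between -0.05 and 0.05 m and z of wing_nut in the frame of wide_bay between -0.005 and 0.008 m and angle between wing_nut's own z axis and vertical below 0.25 rad and contact force between the fingers and wing_nut below 0.1 N and x of spacer in the frame of narrow_bay between -0.035 and 0.035 m and y of spacer in the frame of narrow_bay between -0.05 and 0.05 m and z of spacer in the frame of narrow_bay between -0.005 and 0.021 m and angle between the z axis of spacer and the z axis of tray, either way round below 0.25 rad and contact force between the fingers and spacer below 0.1 N); the robot touches nothing.
It fails at once if a row handle is shifted by more than 15 mm (distance of row_handle_a from where it was at the start of the episode above 0.015 m).
It fails at once if the other row handle is shifted by more than 15 mm (distance of row_handle_b from where it was at the start of the episode above 0.015 m).
It fails at once if the round housing is shifted by more than 15 mm (distance of housing from where it was at the start of the episode above 0.015 m).
It fails at once if the jar is shifted by more than 15 mm (distance of glaze_jar from where it was at the start of the episode above 0.015 m).
It fails at once if the handle is banged or pressed on the tile with more than 40 N (contact force between handle and kiln_tile above 40 N).
It also fails if it takes over 67 s, if anything falls off the work surface, if the arm or the gripper's body presses on something with over 40 N, if the wrist force passes 120 N, or if a joint passes its speed limit or range.

ROBOT

A 7-joint arm with a two-finger parallel gripper is mounted at the origin on the work surface. World frame = base frame: x ahead of the robot, y to its left, z up, the work surface at z = 0. Lengths are in m, angles in rad, forces in N, time in s.
With the tool pointing down it reaches from about 0.425 to 0.925 m from the base axis. Payload 6.8 kg.
Tool frame: the origin (TCP) lies on the centre line of the jaws, within the pads' length; the fingertips stand ahead of it and the grasp point (between the pads) lies 11 mm behind it (r.tcp_to_tips is the z of the fingertips in the tool frame, in m); z points along the fingers, y is the line along which they close (so a half turn about z gives the same grasp; the last joint's range is limited). The gripper opens to 85 mm and grips with 20 to 120 N. Pads are 22 mm wide; open, the fingers measure 114 mm over their backs; the gripper's body (76 mm by 85 mm) begins 54 mm behind the grasp point. The pads swing forward as they close: fully open they stand 13 mm farther back than shut.
Start: joints at [-0.108, 0.477, 0.022, 1.555, -0.011, 1.109, -0.083], TCP at [0.675, 0, 0.239] pointing down, gripper open.
Joint ranges: [-2.96, 2.96], [-0.34, 2.1], [-1.41, 1.46], [0.24, 2.44], [-1.37, 4.51], [0.17, 1.92], [-2.96, 2.96]. Speed limits (rad/s): [2.39, 2.39, 3.14, 3.14, 3.14, 3.14, 3.14].

INTERFACE

Orientations are given as a rotation vector (axis times angle).
In Python, from bench import r, optics gives the robot as it stands.
- The arm moves only by the shell command python3 -m creep 'ROWS' [FORCE]. ROWS is a JSON object whose one key "rows" holds a list of rows, each a list of 7 numbers: the shift along the tool's x, y, z in units of 25 mm (1.0 is 25 mm), then the turn, a rotation vector about the tool's x, y, z in units of 8 degrees (1.0 is 8 degrees), then the finger opening in mm, from 0 to 85.4. A call has 1 to 10 rows; each row is the pose to reach, as a shift and turn from the pose commanded when the call began, along the tool's axes at that moment; what a row does not reach only later rows make up. A row lasts 1/8 s, in which the tool goes at most 62.5 mm and 10.7 degrees, less where a joint would pass 70% of its speed; a pose out of reach is approached as far as the arm can. A call with a gripper value outside its range is refused whole. The fingers move at their own pace and stop on an object; FORCE is the grip in N (left out, the last holds). Time passes only in rows, so rows that repeat a pose let the fingers close. It gives the time, the measured TCP pose, the force, the opening and the grip force at its end, in the units of the state.
- r.get_obs(): the state, without advancing time (a new reading comes with each control period).
- optics.grab_frame(name): name is "scene" or "side" or "wrist"; returns a dict with "color" (400x640x3 uint8, blue, green, red), "K" (3x3 intrinsics, pixels), "R" (3x3) and "t" (3): a world point X has camera coordinates R X + t. Camera axes: x right, y down, z forward; pixel columns grow to the right and rows downward; lengths in m; the calibration is good to about 2 mm. A picture is of the moment at which its call begins. There is no depth.
- r.hand_in(): hands the job in; it is judged then, once.
The state is a dict: "clock": time; "joints": joint angles; "qvel": joint speeds; "tau": joint torques, N m; "tcp_pos": TCP position; "orientation": TCP orientation; "contact_force": force on the tool from outside, world axes, zero at the start; "moment": the same for the moment, N m; "grip_width": finger opening in m; "gripper_force": force on a finger pad.
Only numpy, scipy, OpenCV 4.12 (cv2) and the standard library are available. Lean on these libraries where they do the work, as an engineer would, in place of code of your own. Each camera call takes 0.05 s, during which the arm holds its last target. There are 200 camera calls.

## Working session

There is one attempt and no reset: what is moved stays moved. The work goes in short steps, Python scripts to look and compute and a shell command to move; the robot and the scene stay as the last step left them, time stands still between calls to the robot, and variables do not carry over. Pictures are saved under pics/ and viewed, at most 10 in all, crops included, and the job is handed in when it is done.

```bash
mkdir -p pics; ls; python3 - <<'E'
from bench import r, optics
import cv2,numpy as np
o=r.get_obs();print(o,r.tcp_to_tips)
for n in("scene","side","wrist"):
    f=optics.grab_frame(n);cv2.imwrite(f"pics/{n}0.png",f["color"]);print(n,f["K"].tolist(),f["R"].round(4).tolist(),f["t"].round(4).tolist())
    np.savez(f"pics/{n}0.npz",**f)
E
```

```text
pics
{'clock': 0.0, 'joints': array([-0.10809411,  0.47776356,  0.02233354,  1.55643707, -0.01152871,
        1.10929273, -0.08308769]), 'qvel': array([ 1.58581325e-04, -4.12890361e-04,  7.27923995e-05, -8.41459022e-04,
        4.10725108e-04,  1.48571038e-04,  5.73512587e-04]), 'tau': array([-5.45967814e-04, -5.96443820e+01,  1.60769675e+00, -2.81194621e+01,
        1.24063640e-02,  9.39900521e-03,  2.20753498e-05]), 'tcp_pos': array([ 6.74432465e-01, -4.78225431e-06,  2.38356146e-01]), 'orientation': array([-2.22058372e+00, -2.22063005e+00,  2.07867375e-03]), 'contact_force': array([ 0.39976347, -0.15175116,  0.1558419 ]), 'moment': array([-0.04667691,  0.01420695, -0.00595827]), 'gripper_force': 0.0, 'grip_width': 0.0854396509369666} 0.008
scene [[371.9655736127563, 0.0, 314.0933426439903], [0.0, 371.9655736127563, 201.11216340101993], [0.0, 0.0, 1.0]] [[-0.2657, 0.964, 0.0075], [0.6144, 0.1753, -0.7693], [-0.7429, -0.1998, -0.6389]] [0.1386, -0.256, 1.2641]
side [[381.30273086377355, 0.0, 324.66591922026464], [0.0, 381.30273086377355, 198.57462003005642], [0.0, 0.0, 1.0]] [[0.9839, -0.1777, 0.0172], [-0.1274, -0.7661, -0.6299], [0.1252, 0.6176, -0.7765]] [-0.5455, 0.1382, 0.9721]
wrist [[297.19940312114846, 0.0, 323.9307458024003], [0.0, 297.19940312114846, 201.02117509250647], [0.0, 0.0, 1.0]] [[1.0, 0.0007, -0.001], [0.0009, -0.9656, 0.26], [-0.0008, -0.26, -0.9656]] [-0.6747, -0.034, 0.3776]
```

View pics/scene0.png

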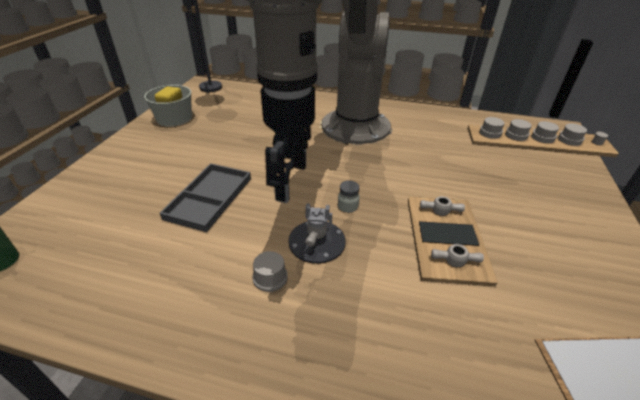

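View pics/side0.png

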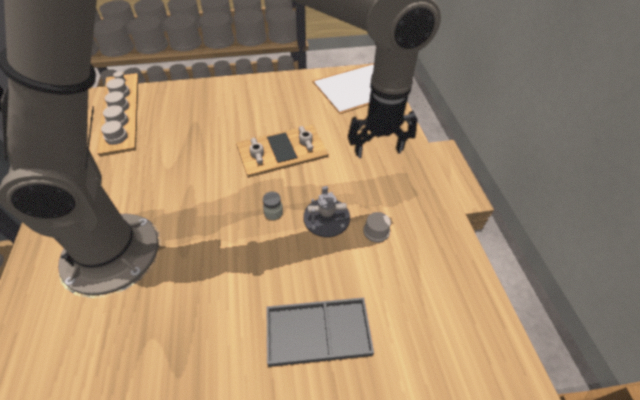

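View pics/wrist0.png

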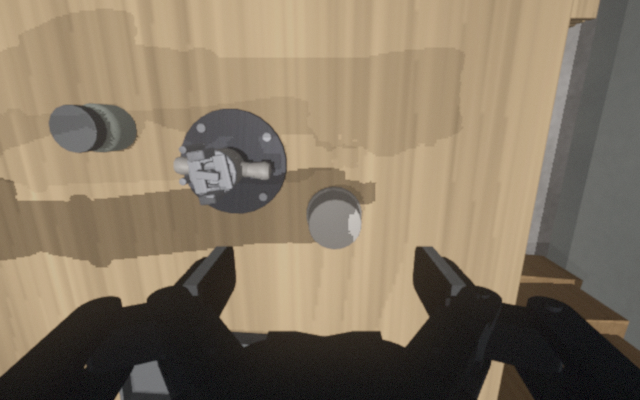

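```bash
cat > h.py <<'E'
import numpy as np, cv2
def load(n): return dict(np.load(n))
def ray(f,uv,z):
    uv=np.atleast_2d(uv).astype(float)
    d=np.c_[uv,np.ones(len(uv))]@np.linalg.inv(f["K"]).T@f["R"]
    c=-f["R"].T@f["t"]
    return c[:2]+d[:,:2]*((z-c[2])/d[:,2])[:,None]
def proj(f,X):
    p=(np.atleast_2d(X)@f["R"].T+f["t"])@f["K"].T
    return p[:,:2]/p[:,2:]
E
python3 - <<'E'
from h import *
def blob(f,box,lo,hi,z,close=0):
    x0,y0,x1,y1=box; g=f["color"][y0:y1,x0:x1].astype(int); v=g.max(2); s=v-g.min(2)
    m=((v>=lo)&(v<=hi)&(s<25)).astype(np.uint8)*255
    if close: m=cv2.morphologyEx(m,cv2.MORPH_CLOSE,np.ones((close,close)))
    c=max(cv2.findContours(m,cv2.RETR_EXTERNAL,cv2.CHAIN_APPROX_NONE)[0],key=cv2.contourArea)[:,0]+[x0,y0]
    return c, ray(f,c,z)
S,D,W=[load(f"pics/{n}0.npz") for n in("scene","side","wrist")]
for nm,f,box,lo,hi,z,cl in [("tray side",D,(255,290,385,372),0,130,.024,7),("tray scene",S,(155,158,260,235),0,110,.024,7),("tile side",D,(262,128,304,167),0,70,.021,0),("tile scene",S,(412,216,485,250),0,70,.021,0),
  ("plate wrist",W,(180,105,292,218),0,75,.01,0),("plate side",D,(300,190,354,238),0,75,.01,0),("plate scene",S,(285,220,350,262),0,75,.01,0)]:
    c,P=blob(f,box,lo,hi,z,cl)
    if "plate" in nm:
        h=cv2.convexHull((P*1e4).astype(np.float32)); (x,y),rr=cv2.minEnclosingCircle(h); print(nm,x/1e4,y/1e4,rr/1e4,len(c))
    else:
        (cx,cy),(w,h),a=cv2.minAreaRect((P*1e3).astype(np.float32)); print(nm,cx,cy,w,h,a,len(c))
c=lambda f:(-f["R"].T@f["t"]).round(3); print(c(S),c(D),c(W))
crop=lambda f,b,k:cv2.resize(f["color"][b[1]:b[3],b[0]:b[2]],None,fx=k,fy=k,interpolation=cv2.INTER_CUBIC)
a=crop(W,(160,100,300,220),4)
b=crop(D,(290,170,400,250),4)
cv2.imwrite("pics/m1.png",a)
E
```

```text
tray side 486.1912841796875 -295.1068420410156 126.82311248779297 218.57958984375 85.67487335205078 308
tray scene 501.20965576171875 -281.99224853515625 139.69944763183594 248.9962615966797 86.52067565917969 204Traceback (most recent call last):
  File "<stdin>", line 11, in <module>
  File "<stdin>", line 6, in blob
ValueError: max() iterable argument is empty
```

```bash
python3 - <<'E'
from h import *
S,D,W=[load(f"pics/{n}0.npz") for n in("scene","side","wrist")]
print("px",S["color"][234,449],D["color"][148,283],D["color"][220,312],S["color"][250,300],W["color"][200,215],D["color"][330,300],S["color"][195,215],D["color"][270,300],S["color"][180,170])
def blob(f,box,hi,z,cl=0,sat=40):
    x0,y0,x1,y1=box; g=f["color"][y0:y1,x0:x1].astype(int); v=g.max(2); s=v-g.min(2)
    m=((v<=hi)&(s<sat)).astype(np.uint8)*255
    if cl: m=cv2.morphologyEx(m,cv2.MORPH_CLOSE,np.ones((cl,cl)))
    c=max(cv2.findContours(m,cv2.RETR_EXTERNAL,cv2.CHAIN_APPROX_NONE)[0],key=cv2.contourArea)[:,0]+[x0,y0]
    return c, ray(f,c,z)
for nm,f,box,hi,z,cl in [("tray side",D,(255,290,385,372),130,.024,7),("tray scene",S,(155,158,260,235),95,.024,7),("tile side",D,(262,128,304,167),90,.021,0),("tile scene",S,(412,216,485,250),90,.021,0),
  ("plate wrist",W,(180,105,292,218),85,.01,0),("plate side",D,(300,190,354,238),85,.01,0),("plate scene",S,(285,220,350,262),85,.01,0)]:
  try:
    c,P=blob(f,box,hi,z,cl)
    if "plate" in nm:
        (x,y),rr=cv2.minEnclosingCircle((P*1e3).astype(np.float32)); print(nm,x,y,rr,len(c))
    else:
        (cx,cy),(w,h),a=cv2.minAreaRect((P*1e3).astype(np.float32)); print(nm,cx,cy,w,h,a,len(c))
  except Exception as e: print(nm,e)
c=lambda f:(-f["R"].T@f["t"]).round(3); print(c(S),c(D),c(W))
crop=lambda f,b,k:cv2.resize(f["color"][b[1]:b[3],b[0]:b[2]],None,fx=k,fy=k,interpolation=cv2.INTER_CUBIC)
a=crop(W,(160,100,300,220),3); b=crop(D,(255,285,385,372),3)
o=np.zeros((a.shape[0],800,3),np.uint8);o[:,:420]=a;o[:b.shape[0],420:810]=b[:,:380];cv2.imwrite("pics/m1.png",o)
E
```

```text
px [58 58 54] [74 78 77] [80 78 80] [42 41 39] [91 90 91] [138 140 142] [98 98 97] [125 179 219] [114 150 180]
tray side 486.1320495605469 -295.75897216796875 128.13258361816406 218.59927368164062 85.67484283447266 310
tray scene 502.41595458984375 -281.0191345214844 141.7885284423828 248.17095947265625 86.52069091796875 207
tile side 469.7949523925781 296.6423645019531 56.086360931396484 115.48517608642578 10.389677047729492 77
tile scene 474.2638854980469 299.02484130859375 65.39788818359375 121.8238525390625 10.331260681152344 144
plate wrist 577.4589233398438 -12.602909088134766 53.34361267089844 304
plate side 563.628662109375 3.0322017669677734 59.09477996826172 126
plate scene 563.6023559570312 17.89177131652832 71.55062866210938 159
[1.133 0.164 0.61 ] [ 0.433 -0.591  0.851] [0.675 0.066 0.373]
```

View pics/m1.png

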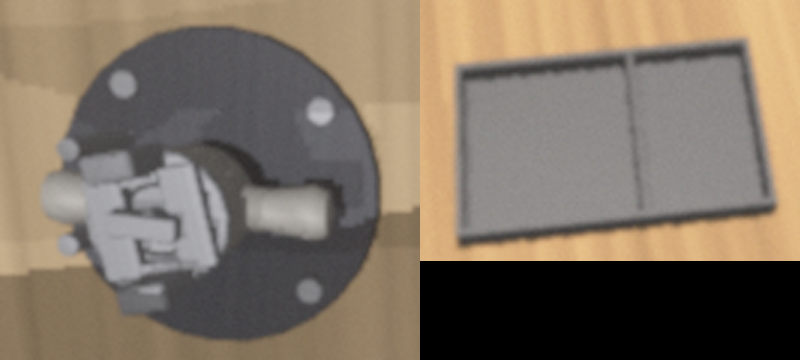

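Wrist view: plate at about (230,160); pins at (182,149) and (182,181); stud-head bar across the image at (208,175); wing tops at (196,155) and (208,199), so the nut is about 75° off the bar. The tray's wide bay is on its world −x side. I'll move over the jig and measure from there.

```bash
python3 -m creep '{"rows":[[0,-2.2,0,0,0,0,85],[0,-4.4,0,0,0,0,85],[0,-4.4,0,0,0,0,85],[0,-4.4,0,0,0,0,85],[0,-4.4,0,0,0,0,85]]}'
python3 - <<'E'
from bench import optics
from h import *
f=optics.grab_frame("wrist");np.savez("pics/wrist1.npz",**f)
c=f["color"][100:260,240:420]
cv2.imwrite("pics/m2.png",cv2.resize(c,None,fx=3.5,fy=3.5,interpolation=cv2.INTER_CUBIC))
D=load("pics/side0.npz")
print(ray(D,[[267.7,307.3],[363.3,299],[373.3,354.3],[268.3,365]],.024))
E
```

```text
clock: 0.78
tcp_pos: [0.5665, 0.0001, 0.2396]
orientation: [2.221, 2.221, 0.002]
contact_force: [-0.3, 0.3, -1.0]
grip_width: 0.0848
gripper_force: 0.0
[[ 0.38251647 -0.22410635]
 [ 0.60094109 -0.24158376]
 [ 0.59199696 -0.36525845]
 [ 0.37314371 -0.34853352]]
```

View pics/m2.png

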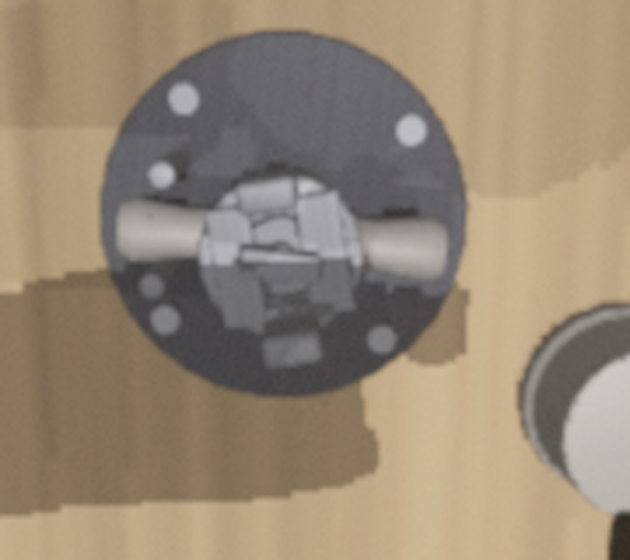

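```bash
python3 - <<'E'
from h import *
f=load("pics/wrist1.npz")
q=lambda p,z:ray(f,np.array(p)/3.5+[240,100]-.36,z)
def L(n,a):
    d=a[1]-a[0]; print(n,(a*1e3).round(1).tolist(),"mid",(a.mean(0)*1e3).round(1),"len",round(np.hypot(*d)*1e3,1),"ang",np.degrees(np.arctan2(d[1],d[0])).round(1))
L("plate horiz",q([[100,212],[467,212]],.01));L("plate vert",q([[283,28],[283,397]],.01))
b=q([[183,99],[411,129],[381,339],[164,320]],.012);print("bolts",(b*1e3).round(1).tolist(),b.mean(0)*1e3)
L("pins",q([[151,286],[161,174]],.062)); L("wings",q([[292,350],[268,196]],.108)); L("arms",q([[117,230],[447,247]],.046)); L("head",q([[241,253],[318,258]],.095))
E
```

```text
plate horiz [[499.3, 19.7], [627.5, 19.7]] mid [563.4  19.7] len 128.2 ang 0.0
plate vert [[563.3, 81.1], [563.0, -48.0]] mid [563.2  16.5] len 129.0 ang -90.1
bolts [[529.5, 58.1], [606.8, 48.2], [598.3, -25.6], [520.6, -18.6]] [563.80288662  15.52358385]
pins [[523.4, 3.7], [527.5, 37.5]] mid [525.4  20.6] len 34.0 ang 83.0
wings [[566.4, -4.3], [560.3, 36.2]] mid [563.4  15.9] len 41.0 ang 98.6
arms [[511.0, 18.6], [615.6, 13.2]] mid [563.3  15.9] len 104.7 ang -2.9
head [[552.6, 19.4], [573.4, 18.0]] mid [563.   18.7] len 20.9 ang -3.7
```

Jig centre is about (563.3, 16.2) mm with its axis at about −6.3°; the nut's wings are at −81.4° and need about +75°.

```bash
python3 -m creep '{"rows":[[0.64,-0.08,0.5,0,0,1.3,85],[0.64,-0.08,1,0,0,2.6,85],[0.64,-0.08,1.5,0,0,3.9,85],[0.64,-0.08,2,0,0,5.2,85],[0.64,-0.08,2.5,0,0,6.5,85],[0.64,-0.08,3,0,0,7.8,85],[0.64,-0.08,3.5,0,0,9.1,85],[0.64,-0.08,3.5,0,0,10.2,85],[0.64,-0.08,3.5,0,0,10.2,85],[0.64,-0.08,3.5,0,0,10.2,85]]}'
python3 - <<'E'
from bench import r
from scipy.spatial.transform import Rotation as R
import numpy as np
o=r.get_obs();y=R.from_rotvec(o["orientation"]).as_matrix();print(np.degrees(np.arctan2(y[1,1],y[0,1])),o["tcp_pos"],o["joints"][6],y.round(3))
E
```

```text
clock: 2.08
tcp_pos: [0.5636, 0.0161, 0.1518]
orientation: [3.133, 0.235, 0.001]
contact_force: [0.6, -0.7, -0.2]
grip_width: 0.0851
gripper_force: 0.0
-81.42035120007245 [0.56358594 0.01613485 0.1518379 ] -1.4287408482472355 [[ 0.989  0.149  0.   ]
 [ 0.149 -0.989 -0.   ]
 [ 0.     0.    -1.   ]]
```

```bash
python3 -m creep '{"rows":[[0,0,1,0,0,0,85],[0,0,2,0,0,0,85],[0,0,2.6,0,0,0,85],[0,0,2.6,0,0,0,85],[0,0,2.6,0,0,0,45],[0,0,2.6,0,0,0,45],[0,0,2.6,0,0,0,45],[0,0,2.6,0,0,0,45],[0,0,2.6,0,0,0,45],[0,0,2.6,0,0,0,45]]}' 30
```

```text
clock: 3.32
tcp_pos: [0.5638, 0.016, 0.0878]
orientation: [-3.133, -0.23, -0.003]
contact_force: [-0.6, -0.3, 6.3]
grip_width: 0.0496
gripper_force: 31.2
```

```bash
python3 -m creep '{"rows":[[0,0,0,0,0,-1.2,45],[0,0,0,0,0,-2.4,45],[0,0,0,0,0,-3.6,45],[0,0,0,0,0,-4.8,45],[0,0,0,0,0,-6,45],[0,0,0,0,0,-7.2,45],[0,0,0,0,0,-8.4,45],[0,0,0,0,0,-9.4,45],[0,0,0,0,0,-9.4,45],[0,0,0,0,0,-9.4,45]]}'
python3 -m creep '{"rows":[[0,0,-0.1,0,0,0,45],[0,0,-0.2,0,0,0,45],[0,0,-0.2,0,0,0,45]]}'
```

```text
clock: 4.58
tcp_pos: [0.5638, 0.0164, 0.0878]
orientation: [2.341, 2.094, 0.003]
contact_force: [0.0, 1.0, 7.5]
grip_width: 0.0497
gripper_force: 31.2
clock: 4.95
tcp_pos: [0.563, 0.0159, 0.0919]
orientation: [2.342, 2.094, -0.0]
contact_force: [0.5, -0.2, -1.5]
grip_width: 0.0497
gripper_force: 31.3
```

```bash
python3 -m creep '{"rows":[[0,0,-0.15,0,0,0,45],[0,0,-0.3,0,0,0,45],[0,0,-0.5,0,0,0,45],[0,0,-0.8,0,0,0,45],[0,0,-1.2,0,0,0,45],[0,0,-2,0,0,0,45],[0,0,-3,0,0,0,45],[0,0,-3,0,0,0,45]]}'
python3 - <<'E'
from bench import optics
from h import *
f=optics.grab_frame("side");np.savez("pics/side1.npz",**f)
cv2.imwrite("pics/m3.png",cv2.resize(f["color"][120:380,220:440],None,fx=2.3,fy=2.3,interpolation=cv2.INTER_CUBIC))
E
```

```text
clock: 5.95
tcp_pos: [0.5646, 0.0162, 0.1691]
orientation: [2.34, 2.092, 0.006]
contact_force: [-0.2, -0.1, -1.8]
grip_width: 0.0494
gripper_force: 31.4
```

View pics/m3.png

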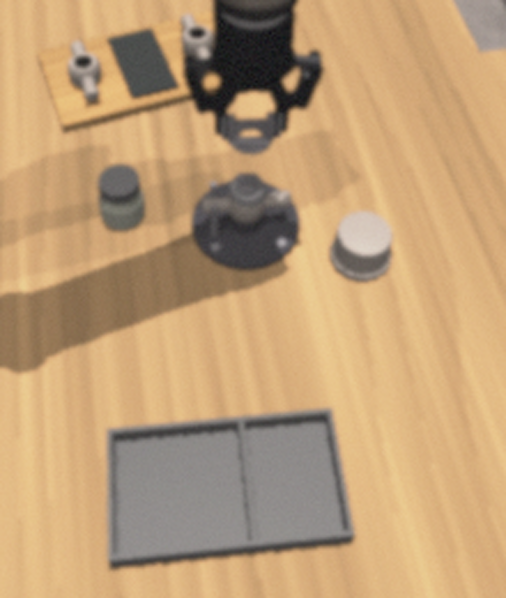

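The nut is clear of the stud (at crop (250,130)), and the spacer and handle are still in place. The tray is at crop (230,487), and the wide bay is the left one. Carrying the nut there now.

```bash
python3 -m creep '{"rows":[[-2.1,-0.6,0,0,0,0,45],[-4.2,-1.2,0,0,0,0,45],[-6.4,-1.8,0,0,0,0,45],[-8.5,-2.3,0,0,0,0,45],[-10.6,-2.9,1,0,0,0,45],[-12.76,-3.5,2.5,0,0,0,45],[-12.76,-3.5,4,0,0,0,45],[-12.76,-3.5,4.8,0,0,0,45],[-12.76,-3.5,4.8,0,0,0,45],[-12.76,-3.5,4.8,0,0,0,45]]}'
```

```text
clock: 7.25
tcp_pos: [0.4408, -0.2912, 0.0471]
orientation: [2.341, 2.094, 0.0]
contact_force: [0.9, -0.2, -0.9]
grip_width: 0.0498
gripper_force: 31.5
```

```bash
python3 -m creep '{"rows":[[0,0,0.6,0,0,0,45],[0,0,1.0,0,0,0,45],[0,0,1.15,0,0,0,45],[0,0,1.23,0,0,0,45],[0,0,1.23,0,0,0,45],[0,0,1.23,0,0,0,66],[0,0,1.23,0,0,0,66],[0,0,1.23,0,0,0,66],[0,0,1.23,0,0,0,66]]}'
python3 -m creep '{"rows":[[0,0,-1,0,0,0,66],[0,0,-2.5,0,0,0,66],[0,0,-5,0,0,0,66],[0,0,-5,0,0,0,66]]}'
python3 - <<'E'
from bench import optics,r
from h import *
f=optics.grab_frame("side");np.savez("pics/side2.npz",**f)
w=optics.grab_frame("wrist");np.savez("pics/wrist2.npz",**w)
a=cv2.resize(f["color"][280:380,240:400],None,fx=2.5,fy=2.5,interpolation=cv2.INTER_CUBIC)
b=cv2.resize(w["color"],(400,250))
cv2.imwrite("pics/m4.png",np.hstack([a,b]))
o=r.get_obs();print(o["tcp_pos"],o["joints"].round(2))
E
```

```text
clock: 8.38
tcp_pos: [0.4405, -0.2913, 0.0161]
orientation: [2.342, 2.094, 0.0]
contact_force: [-0.4, -0.6, -0.1]
grip_width: 0.0657
gripper_force: 0.0
clock: 8.88
tcp_pos: [0.4434, -0.2929, 0.1458]
orientation: [2.336, 2.088, 0.005]
contact_force: [0.0, -0.1, 0.1]
grip_width: 0.0663
gripper_force: 0.0
[ 0.44067807 -0.29132786  0.14166469] [ 0.45  0.36  0.01  2.   -0.01  0.78  0.36]
```

View pics/m4.png

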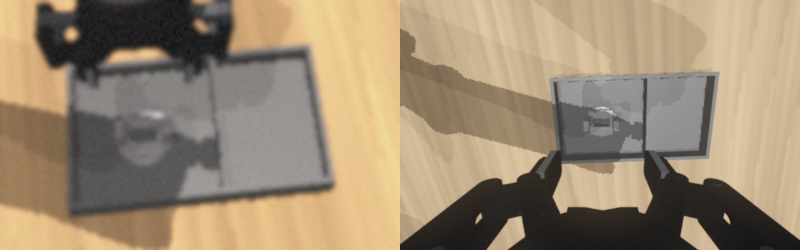

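The nut stands upright near the centre of the wide bay (left crop, (140,132)). Next is the spacer, with the jaws along the jig's y.

```bash
python3 -m creep '{"rows":[[1.4,0.4,-0.6,0,0,-1.2,66],[2.8,0.8,-0.6,0,0,-2.5,66],[4.2,1.2,-0.6,0,0,-3.7,66],[5.7,1.6,-0.6,0,0,-5,66],[7.1,2,-0.6,0,0,-6.2,66],[8.5,2.4,-0.6,0,0,-7.5,66],[9.9,2.7,-0.6,0,0,-8.7,66],[11.4,3.1,-0.6,0,0,-10,66],[12.77,3.51,-0.6,0,0,-11.25,66],[12.77,3.51,-0.6,0,0,-11.25,66]]}'
python3 -m creep '{"rows":[[0,0,1,0,0,0,66],[0,0,1,0,0,0,66],[0,0,1,0,0,0,66]]}'
cat > st.py <<'E'
from bench import r
from scipy.spatial.transform import Rotation as R
import numpy as np
o=r.get_obs();m=R.from_rotvec(o["orientation"]).as_matrix();print("yaw",np.degrees(np.arctan2(m[1,1],m[0,1])).round(2),o["tcp_pos"].round(4),"j7",o["joints"][6].round(2),"zx",m[:,2].round(3))
E
python3 st.py
```

```text
clock: 10.22
tcp_pos: [0.5629, 0.0199, 0.1544]
orientation: [-0.166, -3.135, -0.004]
contact_force: [0.1, -0.3, -0.0]
grip_width: 0.0658
gripper_force: 0.0
clock: 10.6
tcp_pos: [0.5629, 0.0156, 0.1309]
orientation: [-0.177, -3.135, 0.0]
contact_force: [-0.1, 0.2, 1.0]
grip_width: 0.0657
gripper_force: 0.0
yaw 83.53 [0.5629 0.0156 0.1309] j7 1.11 zx [-0.001 -0.    -1.   ]
```

```bash
python3 -m creep '{"rows":[[0,0,1,0,0,0,66],[0,0,2,0,0,0,66],[0,0,2.55,0,0,0,66],[0,0,2.55,0,0,0,66],[0,0,2.55,0,0,0,36],[0,0,2.55,0,0,0,36],[0,0,2.55,0,0,0,36],[0,0,2.55,0,0,0,36],[0,0,2.55,0,0,0,36]]}' 25
python3 -m creep '{"rows":[[0,0,-0.2,0,0,0,36],[0,0,-0.2,0,0,0,36]]}'
```

```text
clock: 11.72
tcp_pos: [0.5642, 0.0163, 0.0685]
orientation: [0.175, 3.135, 0.0]
contact_force: [-0.9, 0.0, 5.4]
grip_width: 0.0391
gripper_force: 25.6
clock: 11.98
tcp_pos: [0.5635, 0.0163, 0.0727]
orientation: [0.175, 3.136, 0.0]
contact_force: [0.0, 0.5, -0.5]
grip_width: 0.0392
gripper_force: 25.3
```

```bash
python3 -m creep '{"rows":[[0,0,-0.4,0,0,0,36],[0,0,-0.9,0,0,0,36],[0,0,-1.5,0,0,0,36],[0,0,-2.2,0,0,0,36],[0,0,-2.8,0,0,0,36]]}'
python3 -m creep '{"rows":[[-0.1,-1.5,-0.3,0,0,0,36],[-0.3,-3.5,-0.3,0,0,0,36],[-0.5,-5.6,0,0,0,0,36],[-0.6,-7.7,0,0,0,0,36],[-0.8,-9.8,0,0,0,0,36],[-0.9,-11.6,0.5,0,0,0,36],[-0.97,-12.62,2,0,0,0,36],[-0.97,-12.62,3.5,0,0,0,36],[-0.97,-12.62,3.8,0,0,0,36],[-0.97,-12.62,3.8,0,0,0,36]]}'; python3 st.py
```

```text
clock: 12.6
tcp_pos: [0.5636, 0.0163, 0.144]
orientation: [0.175, 3.136, 0.0]
contact_force: [0.3, -0.3, 0.1]
grip_width: 0.0392
gripper_force: 25.3
clock: 13.85
tcp_pos: [0.5528, -0.2994, 0.048]
orientation: [0.174, 3.136, 0.001]
contact_force: [-0.3, 0.6, -0.2]
grip_width: 0.0396
gripper_force: 25.4
yaw 83.65 [ 0.5528 -0.2994  0.048 ] j7 1.64 zx [ 0.  0. -1.]
```

```bash
python3 -m creep '{"rows":[[0,0,0.8,0,0,0,36],[0,0,1.2,0,0,0,36],[0,0,1.4,0,0,0,36],[0,0,1.4,0,0,0,36],[0,0,1.4,0,0,0,36],[0,0,1.4,0,0,0,62],[0,0,1.4,0,0,0,62],[0,0,1.4,0,0,0,62],[0,0,1.4,0,0,0,62]]}'
python3 -m creep '{"rows":[[0,0,-1,0,0,0,62],[0,0,-2.5,0,0,0,62],[0,0,-5,0,0,0,62],[0,0,-5.5,0,0,0,62],[0,0,-5.5,0,0,0,62]]}'
python3 - <<'E'
from bench import optics,r
from h import *
f=optics.grab_frame("side");np.savez("pics/side3.npz",**f)
w=optics.grab_frame("wrist");np.savez("pics/wrist3.npz",**w)
a=cv2.resize(f["color"][280:380,240:400],None,fx=2.5,fy=2.5,interpolation=cv2.INTER_CUBIC)
b=cv2.resize(w["color"],(400,250))
cv2.imwrite("pics/m5.png",np.hstack([a,b]))
E
python3 st.py
```

```text
clock: 14.98
tcp_pos: [0.5522, -0.3, 0.0124]
orientation: [0.175, 3.137, 0.0]
contact_force: [-0.6, -0.2, -0.3]
grip_width: 0.0618
gripper_force: 0.0
clock: 15.6
tcp_pos: [0.5526, -0.3003, 0.1506]
orientation: [0.176, 3.135, -0.001]
contact_force: [0.4, 0.4, -1.0]
grip_width: 0.0622
gripper_force: 0.0
yaw 83.6 [ 0.5511 -0.2997  0.1482] j7 1.69 zx [-0.002  0.001 -1.   ]
```

View pics/m5.png

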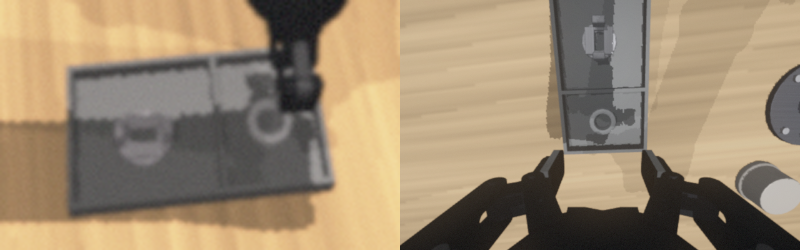

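The spacer lies flat in the narrow bay ((268,120) in the crop) and the nut is undisturbed. Now the handle.

```bash
python3 -m creep '{"rows":[[0.1,1.9,-0.2,0,0,0,66],[0.3,4,-0.2,0,0,0,66],[0.5,6.1,-0.2,0,0,0,66],[0.6,8.2,-0.2,0,0,0,66],[0.8,10.3,0,0,0,0,66],[0.97,12.62,0,0,0,0,66],[0.97,12.62,0,0,0,0,66],[0.97,12.62,0.5,0,0,0,66],[0.97,12.62,0.5,0,0,0,66],[0.97,12.62,0.5,0,0,0,66]]}'; python3 st.py
```

```text
clock: 16.95
tcp_pos: [0.563, 0.0147, 0.1366]
orientation: [-0.179, -3.135, 0.001]
contact_force: [0.1, -0.2, -0.1]
grip_width: 0.0658
gripper_force: 0.0
yaw 83.47 [0.563  0.0147 0.1366] j7 1.11 zx [-0.001 -0.    -1.   ]
```

```bash
python3 -m creep '{"rows":[[0,0.05,1.2,0,0,0,66],[0,0.05,2.4,0,0,0,66],[0,0.05,3.2,0,0,0,66],[0,0.05,3.98,0,0,0,66],[0,0.05,3.98,0,0,0,66],[0,0.05,3.98,0,0,0,40],[0,0.05,3.98,0,0,0,40],[0,0.05,3.98,0,0,0,40],[0,0.05,3.98,0,0,0,40],[0,0.05,3.98,0,0,0,40]]}' 30
python3 -m creep '{"rows":[[0,0,-0.2,0,0,0,40],[0,0,-0.2,0,0,0,40]]}'; python3 st.py
```

```text
clock: 18.2
tcp_pos: [0.5642, 0.0169, 0.0389]
orientation: [0.176, 3.135, -0.001]
contact_force: [-0.7, -2.6, 5.9]
grip_width: 0.0429
gripper_force: 31.4
clock: 18.45
tcp_pos: [0.5635, 0.017, 0.0432]
orientation: [0.176, 3.136, -0.001]
contact_force: [0.2, -3.2, -0.0]
grip_width: 0.0431
gripper_force: 31.1
yaw 83.58 [0.5635 0.017  0.0432] j7 1.04 zx [ 0. -0. -1.]
```

```bash
python3 -m creep '{"rows":[[0,-0.03,-0.4,0,0,0,40],[0,-0.03,-0.9,0,0,0,40],[0,-0.03,-1.5,0,0,0,40],[0,-0.03,-2.2,0,0,0,40],[0,-0.03,-3.2,0,0,0,40],[0,-0.03,-4.7,0,0,0,40],[0,-0.03,-4.7,0,0,0,40]]}'
python3 - <<'E'
from bench import optics
from h import *
for n in("side","scene","wrist"):
    f=optics.grab_frame(n);np.savez(f"pics/{n}4.npz",**f)
    if n=="side": a=cv2.resize(f["color"][60:250,200:400],(400,380),interpolation=cv2.INTER_CUBIC)
    if n=="scene": b=cv2.resize(f["color"][185:295,395:505],(380,380),interpolation=cv2.INTER_CUBIC)
cv2.imwrite("pics/m6.png",np.hstack([a,b]))
E
python3 st.py
```

```text
clock: 19.32
tcp_pos: [0.5655, 0.0178, 0.1643]
orientation: [0.174, 3.13, 0.002]
contact_force: [-0.1, -0.5, -1.5]
grip_width: 0.0432
gripper_force: 31.4
yaw 83.62 [0.5627 0.0169 0.16  ] j7 1.13 zx [-0.001  0.    -1.   ]
```

View pics/m6.png

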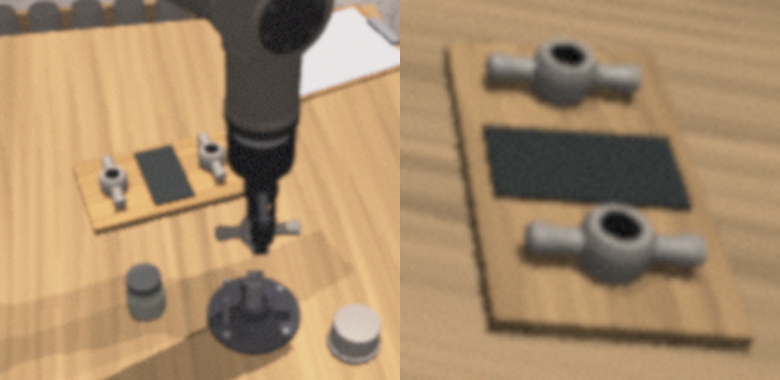

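```bash
python3 - <<'E'
from h import *
S=load("pics/scene4.npz");D=load("pics/side4.npz")
sc=lambda p:np.array(p)/3.4545+[395,185]-.36
sd=lambda p:np.array(p)/2+[200,60]-.25
def rep(n,P):
    P=P*1e3; d=(P[1]-P[0]+P[2]-P[3]);print(n,"c",P.mean(0).round(1),"L",np.hypot(*d).round(1)/2,"ang",np.degrees(np.arctan2(d[1],d[0])).round(1),P.round(0).tolist())
rep("scene",ray(S,sc([[86,128],[270,136],[290,207],[95,198]]),.021))
rep("side",ray(D,sd([[160,203],[135,152],[172,146],[193,194]]),.021))
for n,f,p in(("scene",S,sc([[165,54],[222,224]])),("side",D,sd([[210,150],[112,174]]))):
    P=ray(f,p,.047)*1e3;d=P[0]-P[1];print(n,P.round(1).tolist(),P.mean(0).round(1),np.hypot(*d),np.degrees(np.arctan2(d[1],d[0])))
for n,f,box in(("scene",S,(412,216,485,250)),("side",D,(262,128,300,167))):
    x0,y0,x1,y1=box;g=cv2.cvtColor(f["color"],cv2.COLOR_BGR2HSV)[y0:y1,x0:x1]
    m=((g[...,1]<70)&(g[...,2]<110)).astype(np.uint8)
    c=max(cv2.findContours(m,0,1)[0],key=cv2.contourArea)[:,0]+[x0,y0]
    print(n,cv2.minAreaRect((ray(f,c,.021)*1e3).astype(np.float32)))
E
```

```text
scene c [473.4 300.2] L 122.1 ang 102.2 [[454.0, 236.0], [428.0, 355.0], [493.0, 364.0], [519.0, 245.0]]
side c [472.1 299.5] L 120.25 ang 101.2 [[458.0, 235.0], [430.0, 356.0], [491.0, 361.0], [510.0, 246.0]]
scene [[392.0, 281.2], [547.3, 315.4]] [469.6 298.3] 159.01987080682483 -167.5619918901395
side [[546.5, 312.4], [391.7, 282.2]] [469.1 297.3] 157.70286843603375 11.032129264667322
scene ((474.0449523925781, 299.46453857421875), (66.13495635986328, 120.91571807861328), 10.852795600891113)
side ((469.7752380371094, 297.7348937988281), (58.887474060058594, 117.6313705444336), 10.424033164978027)
```

The handle is held off the stud (side crop (258,232)). The tile is clear between the row handles, with its centre at about (471, 299) mm and its y axis at about 11.2°.

```bash
python3 -m creep '{"rows":[[0.5,1.2,0,0,0,1,40],[1.1,2.5,0,0,0,2.1,40],[1.7,3.8,0,0,0,3.2,40],[2.4,5.2,0,0,0,4.4,40],[3,6.6,0,0,0,5.6,40],[3.6,8,0,0,0,6.8,40],[4.3,9.4,0,0,0,8,40],[4.91,10.8,0,0,0,9.05,40],[4.91,10.8,0,0,0,9.05,40],[4.91,10.8,0,0,0,9.05,40]]}'
python3 -m creep '{"rows":[[0,0,1,0,0,0,40],[0,0,2,0,0,0,40],[0,0,2.6,0,0,0,40],[0,0,2.6,0,0,0,40],[0,0,2.6,0,0,0,40]]}'; python3 st.py
python3 - <<'E'
from bench import optics
from h import *
o=[]
for n,b in(("side",(235,110,345,190)),("scene",(395,185,505,295))):
    f=optics.grab_frame(n);np.savez(f"pics/{n}5.npz",**f)
    o.append(cv2.resize(f["color"][b[1]:b[3],b[0]:b[2]],(390,390*(b[3]-b[1])//110),interpolation=cv2.INTER_CUBIC))
o[0]=cv2.copyMakeBorder(o[0],0,o[1].shape[0]-o[0].shape[0],0,0,cv2.BORDER_CONSTANT)
cv2.imwrite("pics/m7.png",np.hstack(o))
E
```

```text
clock: 20.72
tcp_pos: [0.4709, 0.2979, 0.1592]
orientation: [-1.992, -2.429, 0.004]
contact_force: [0.6, -0.1, -2.1]
grip_width: 0.0434
gripper_force: 31.3
clock: 21.35
tcp_pos: [0.4721, 0.2988, 0.096]
orientation: [1.994, 2.427, 0.002]
contact_force: [0.5, 0.4, -1.3]
grip_width: 0.043
gripper_force: 31.3
yaw 11.18 [0.4721 0.2988 0.096 ] j7 -0.62 zx [ 0.001  0.001 -1.   ]
```

View pics/m7.png

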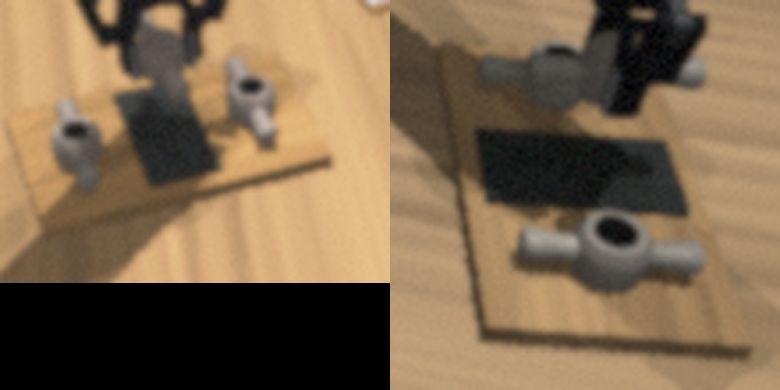

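The handle hangs over the tile, parallel to the row handles. Lowering it gently.

```bash
python3 -m creep '{"rows":[[-0.03,-0.03,0.8,0,0,0,40],[-0.03,-0.03,1.6,0,0,0,40],[-0.03,-0.03,2.1,0,0,0,40],[-0.03,-0.03,2.4,0,0,0,40],[-0.03,-0.03,2.5,0,0,0,40],[-0.03,-0.03,2.54,0,0,0,40],[-0.03,-0.03,2.58,0,0,0,40],[-0.03,-0.03,2.58,0,0,0,40]]}'; python3 st.py
```

```text
clock: 22.45
tcp_pos: [0.471, 0.298, 0.031]
orientation: [1.994, 2.428, 0.001]
contact_force: [0.3, 0.1, -0.8]
grip_width: 0.0429
gripper_force: 31.4
yaw 11.2 [0.471 0.298 0.031] j7 -0.65 zx [ 0.  0. -1.]
```

```bash
python3 -m creep '{"rows":[[0,0,0.02,0,0,0,40],[0,0,0.04,0,0,0,40],[0,0,0.04,0,0,0,40],[0,0,0.04,0,0,0,40]]}'
python3 -m creep '{"rows":[[0,0,0,0,0,0,60],[0,0,0,0,0,0,60],[0,0,0,0,0,0,60],[0,0,0,0,0,0,60]]}'
python3 -m creep '{"rows":[[0,0,-0.8,0,0,0,60],[0,0,-2,0,0,0,60],[0,0,-4,0,0,0,60],[0,-1,-6,0,0,0,60],[0,-3,-7,0,0,0,60],[0,-5,-7,0,0,0,60],[0,-5,-7,0,0,0,60]]}'
python3 - <<'E'
from bench import optics
from h import *
o=[]
for n,b in(("side",(235,110,345,190)),("scene",(395,185,505,295))):
    f=optics.grab_frame(n);np.savez(f"pics/{n}6.npz",**f)
    o.append(cv2.resize(f["color"][b[1]:b[3],b[0]:b[2]],(390,390*(b[3]-b[1])//110),interpolation=cv2.INTER_CUBIC))
o[0]=cv2.copyMakeBorder(o[0],0,o[1].shape[0]-o[0].shape[0],0,0,cv2.BORDER_CONSTANT)
cv2.imwrite("pics/m8.png",np.hstack(o))
E
```

```text
clock: 22.95
tcp_pos: [0.471, 0.2979, 0.0299]
orientation: [1.994, 2.428, 0.0]
contact_force: [-0.3, 0.1, 1.2]
grip_width: 0.0425
gripper_force: 31.5
clock: 23.45
tcp_pos: [0.4709, 0.2979, 0.0298]
orientation: [-1.994, -2.428, 0.0]
contact_force: [0.3, 0.8, -0.0]
grip_width: 0.0601
gripper_force: 0.0
clock: 24.32
tcp_pos: [0.3452, 0.2726, 0.205]
orientation: [1.99, 2.43, -0.002]
contact_force: [0.5, 0.3, 0.3]
grip_width: 0.0597
gripper_force: 0.0
```

View pics/m8.png

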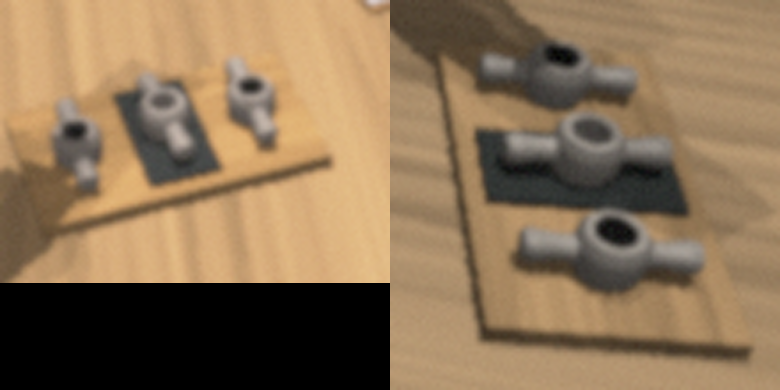

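```bash
python3 - <<'E'
from h import *
S=load("pics/scene6.npz");D=load("pics/side6.npz")
sc=lambda p:(np.array(p,float)-[390,0])/3.5454+[395,185]-.36
sd=lambda p:np.array(p,float)/3.5454+[235,110]-.36
for n,f,hub,ends in(("scene",S,sc([[592,129]]),sc([[505,147],[670,151]])),("side",D,sd([[164,101]]),sd([[184,148],[146,76]]))):
    print(n,ray(f,hub,.053)*1e3); P=ray(f,ends,.037)*1e3;d=P[1]-P[0];print(P,np.hypot(*d),np.degrees(np.arctan2(d[1],d[0])))
E
```

```text
scene [[468.93064465 300.2741226 ]]
[[482.31193357 251.03481922]
 [457.57436167 351.44229294]] 103.40990398523508 103.84042578519427
side [[470.81038472 301.91548123]]
[[482.15053305 257.62433102]
 [459.12524358 355.59870354]] 100.64363678563919 103.22527825498884
```

Hub is within about 3 mm of the tile's centre and the arms within about 2°. Handing in.

```bash
python3 -c "
from bench import r
print(r.hand_in())"
```

```text
the job is handed in; nothing more can be done
None
```

The job is handed in at about 24 s on the robot's clock, verdict not shown: the last pictures show the nut standing in the wide bay, the spacer flat in the narrow bay, and the handle about 3 mm and 2° off the tile's centre and length; I viewed 11 pictures, one over the limit of 10.

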